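# Pull the cork paddle from its stand and push the tumbler into the brick bay

### The job

Two paddles stand handle-down in the steel tool stand: pull the cork one (the shorter, with the thicker blade) up out of its tube, lay it down on the marver and let go, then take it again by its handle. With the front edge of its blade push the tall tumbler across the marver into the bay of three bricks until no part of the glass stands out past the front ends of the bricks; keep the tumbler upright, and neither gripper nor arm may touch it. Then draw the paddle back well clear of the glass, leave it lying on the marver, and leave the wooden paddle and the small tumbler where they are.

Things in the scene. Friction and masses are not known exactly. Their poses are not given: they have to be found in the camera images.
- cork_paddle: Cork paddle, loose, 0.12 kg, 206 mm long. Body x runs from handle butt (-103 mm) to the blade's front edge (+103); y across the blade, z square to its faces. Blade: x 3 to 103, y -38 to 38, z 0 to 22 mm. Handle: round, 24 mm thick, x -103 to 3, axis at y 0, z 15. Starts upright in either tube of the stand: body x up, body z along the stand's -x.
- cork_tip (a point): Middle of the front edge of the cork paddle's blade (body x +103, y 0, z 11 mm), axes as the paddle. At the start it is the top, 224 mm above the marver; the blade spans heights 124 to 224 mm and can be gripped from above across its 22 mm thickness.
- cork_handle (a point): On the axis of the cork paddle's handle, half way along it (body x -48, y 0, z 15 mm), axes as the paddle. When the paddle lies on its underside (body z up) this axis is 15 mm above the marver.
- cork_butt (a point): Butt end of the cork paddle's handle (body x -103, y 0, z 15 mm), axes as the paddle. At the start it hangs 18 mm above the marver inside the tube; the blade's shoulders rest on the tube's rim, so no handle shows.
- wood_paddle: Bystander: charred wooden paddle, loose, 266 mm long, blade 150 x 70 x 16 mm, standing handle down in the other tube of the stand; its top is 274 mm above the marver. Origin 133 mm above its butt, body x up.
- tool_stand: Fixed steel stand: plate 90 (x) x 200 (y) x 6 mm, origin under its centre, +x away from the robot (yaw up to 0.25 rad); upright square tubes at y = -60 and +60 mm, 36 mm outside, 29 mm inside, rims 124 mm above the marver. The blades stand broad along the stand's y; blade shoulders rest on the rims, handles have 1 to 4 mm play.
- tall_tumbler: The larger, faintly green clear glass tumbler, loose, 0.19 kg: 90 mm high, 64 mm across the rim, 58 mm at 20 mm height, 56 mm across the foot; stands upright 120 to 180 mm in front of the bay's mouth. Origin: centre of its foot. The marver is clear round it, between it and the bay, and from it to the stand (x 0.35 to 0.55 m); it slides without tipping when pushed low.
- brick_bay: Fixed U of three pale firebricks, 64 mm high, standing on the marver. Origin: middle of the open mouth (level with the front ends of the side bricks), at marver height; +y runs into the bay, x across it. Clear width 115 mm, depth 110 mm from mouth to back brick; side bricks 50 mm thick.
- small_tumbler: Bystander: small amber clear tumbler, loose, 75 mm high, 56 mm across, upright at the right behind the stand. Origin: centre of its foot.

How it is judged (in metres and radians):
On the way, in this order (a step that is already met when the one before it is completed fails the run):
1. the cork paddle has been drawn up out of its tube (its butt is above the tube rims) (height (world z) of cork_butt above 0.128 m), for 0.1 s.
2. the cork paddle lies flat on the marver and the fingers have let go of it (angle between cork_paddle's own x axis and vertical between 1.42 and 1.72 rad and height (world z) of each of cork_tip, cork_butt below 0.035 m and contact force between the fingers and cork_paddle below 0.05 N), for 0.2 s.
3. the cork paddle is held by its handle and its blade has pushed the tall tumbler at least 30 mm (contact force between the fingers and cork_paddle above 1 N and x of the grasp point in the frame of cork_paddle below 0.01 m and horizontal distance between cork_tip and tall_tumbler below 0.06 m and distance of tall_tumbler from where it was at the start of the episode above 0.03 m), for 0.1 s.
At the end, for the whole second after the job is handed in: The tall tumbler stands upright (within 0.1 rad), at rest, in the brick bay, its centre at least 32 mm inside the mouth so that its rim is behind the brick ends; the cork paddle lies flat on the marver, at rest, its front edge's middle at least 40 mm from the tumbler's centre (y of tall_tumbler in the frame of brick_bay between 0.032 and 0.09 m and x of tall_tumbler in the frame of brick_bay between -0.04 and 0.04 m and angle between tall_tumbler's own z axis and vertical below 0.1 rad and height (world z) of tall_tumbler below 0.01 m and linear speed of each of tall_tumbler, cork_paddle below 0.02 m/s and angle between cork_paddle's own x axis and vertical between 1.42 and 1.72 rad and height (world z) of each of cork_tip, cork_butt below 0.035 m and horizontal distance between cork_tip and tall_tumbler above 0.04 m); the robot touches nothing.
It fails at once if the gripper or arm touches the tall tumbler (contact force between any of the fingers, the arm and tall_tumbler above 0.3 N).
It fails at once if the tall tumbler is tipped by more than 0.35 rad (angle between tall_tumbler's own z axis and vertical above 0.35 rad).
It fails at once if the wooden paddle is disturbed (moved more than 30 mm) (distance of wood_paddle from where it was at the start of the episode above 0.03 m).
It fails at once if the small tumbler is moved more than 20 mm (distance of small_tumbler from where it was at the start of the episode above 0.02 m).
It also fails if it takes over 72 s, if anything falls off the work surface, if the arm or the gripper's body presses on something with over 40 N, if the wrist force passes 120 N, or if a joint passes its speed limit or range.

### The arm

A 7-joint arm with a two-finger parallel gripper is mounted at the origin on a cart in front of the work surface, level with it; the furniture and walls round the work are solid. World frame = base frame: x ahead of the robot, y to its left, z up, the work surface at z = 0. Lengths are in mm, angles in rad, forces in N, time in s.
With the tool pointing down it reaches from about 350 to 900 mm from the base axis. Payload 8.1 kg.
Tool frame: the origin (TCP) lies on the centre line of the jaws, within the pads' length; the fingertips stand 22 mm ahead of it and the grasp point (between the pads) lies 3 mm ahead of it; z points along the fingers, y is the line along which they close (so a half turn about z gives the same grasp; the last joint's range is limited). The gripper opens to 92 mm and grips with 3 to 60 N. Pads are 19 mm wide; open, the fingers measure 130 mm over their backs; the gripper's body (75 mm by 190 mm) begins 47 mm behind the grasp point.
Start: joints at [-1.325, 0.434, 0.025, 1.573, -0.012, 1.134, -0.075], TCP at [213.633, 587.368, 248.742] pointing down, gripper open.
Joint ranges: [-2.62, 2.62], [-0.44, 2.09], [-1.27, 1.32], [0.08, 2.57], [-1.32, 4.46], [0.12, 2], [-2.74, 2.74]. Speed limits (rad/s): [2.22, 2.22, 3.01, 3.01, 3.14, 3.14, 3.14].

### API

Orientations are given as a unit quaternion [x, y, z, w].
In Python, from workcell import env gives the robot as it stands.
- The arm moves only by the shell command python3 jog.py 'ROWS' [OPENING]. ROWS is rows parted by semicolons, their numbers by spaces, 1 to 8 of them, each of 6 numbers: dx, dy, dz in mm, then a rotation vector rx, ry, rz in rad; each row shifts and turns the commanded pose from where the row before left it, along the tool's axes as they then stand; what a row does not reach is not made up. A row lasts 1/12 s, in which the tool goes at most 41.7 mm and 0.125 rad, less where a joint would pass 70% of its speed; a pose out of reach is approached as far as the arm can. OPENING is the finger opening in mm, set as the command begins (- or left out keeps the last). The fingers move at their own pace and stop on an object; the grip force is fixed at half the most. Time passes only in rows, so rows that do not move let the fingers close. It prints the time, the measured TCP pose, the force, the opening and the grip force at its end.
- env.sense(): the state, without advancing time (a new reading comes with each control period).
- env.capture(name): name is "side" or "top"; returns the picture (420x560x3 uint8, red, green, blue); there is no depth.
- env.camera_params(name): a dict with "intrinsics" (3x3 intrinsics, pixels), "rvec" (rotation vector, rad) and "tvec" (3), from world to camera coordinates, as OpenCV has them. Camera axes: x right, y down, z forward; pixel columns grow to the right and rows downward; lengths in mm; the calibration is good to about 2 mm. A picture is of the moment at which its call begins. camera_params takes no time and is no camera call.
- env.hand_in(): hands the job in; it is judged then, once.
The state is a dict: "time": time; "q": joint angles; "dq": joint speeds; "effort": joint torques, N m; "position": TCP position; "tool_rot": TCP orientation; "contact_force": force on the tool from outside, world axes, zero at the start; "wrist_torque": the same for the moment, N m; "grip_width": finger opening in mm; "grasp_force": force on a finger pad.
Only numpy, scipy, OpenCV 4.12 (cv2) and the standard library are available. Lean on these libraries where they do the work, as an engineer would, in place of code of your own. Each camera call takes 0.05 s, during which the arm holds its last target. There are 200 camera calls.

## Working session

There is one attempt and no reset: what is moved stays moved. The work goes in short steps, Python scripts to look and compute and a shell command to move; the robot and the scene stay as the last step left them, time stands still between calls to the robot, and variables do not carry over. Pictures are saved under pics/ and viewed, at most 14 in all, crops included, and the job is handed in when it is done.

```bash
ls; mkdir -p pics
python3 - <<'E'
from workcell import env
import cv2
s=env.sense();print(s)
for n in("side","top"):
    cv2.imwrite(f"pics/{n}0.png",env.capture(n)[:,:,::-1]);p=env.camera_params(n);print(p)
    R=cv2.Rodrigues(p["rvec"].__array__() if hasattr(p["rvec"],'__array__') else __import__('numpy').array(p["rvec"]))[0];print(-R.T@p["tvec"])
E
```

```text
jog.py
pics
workcell.py
{'time': 0.0, 'q': array([-1.32454463,  0.43523519,  0.02496617,  1.57409061, -0.01160499,
        1.13395781, -0.07511305]), 'dq': array([-0.00014091,  0.00018558, -0.00105547,  0.0007438 , -0.00078875,
       -0.00089467,  0.00119057]), 'effort': array([-3.70688440e-04, -6.67835212e+01,  9.85361896e-01, -3.14462543e+01,
       -6.04261877e-02,  4.28035890e-02,  1.89756834e-04]), 'position': array([213.52376899, 586.90371011, 247.9397715 ]), 'tool_rot': array([ 1.73581441e-01,  9.84819215e-01, -7.69990008e-04, -6.77775777e-05]), 'contact_force': array([0.50244355, 0.36431211, 0.55193366]), 'wrist_torque': array([0.00242434, 0.00573529, 0.01982291]), 'grasp_force': 0.0, 'grip_width': 92.02425102075435}
{'intrinsics': array([[381.7653641 ,   0.        , 279.77119176],
       [  0.        , 381.7653641 , 215.73450987],
       [  0.        ,   0.        ,   1.        ]]), 'rvec': array([ 1.86150037,  1.36296229, -0.68911329]), 'tvec': array([ -83.65388275, -205.31835664, 1707.22742118])}
[1447.64015007 -359.88537435  859.41816397]
{'intrinsics': array([[542.71554389,   0.        , 271.39642597],
       [  0.        , 542.71554389, 209.61555357],
       [  0.        ,   0.        ,   1.        ]]), 'rvec': array([ 2.21474637, -2.15508562,  0.08014144]), 'tvec': array([ -95.21042776,  539.02868312, 1787.23053371])}
[ 410.98275022  -80.31025815 1821.66225434]
```

View pics/side0.png

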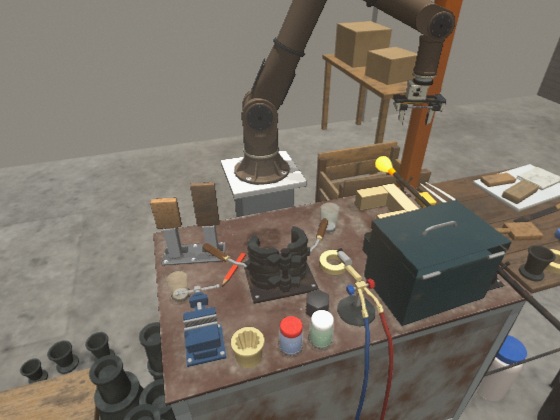

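View pics/top0.png

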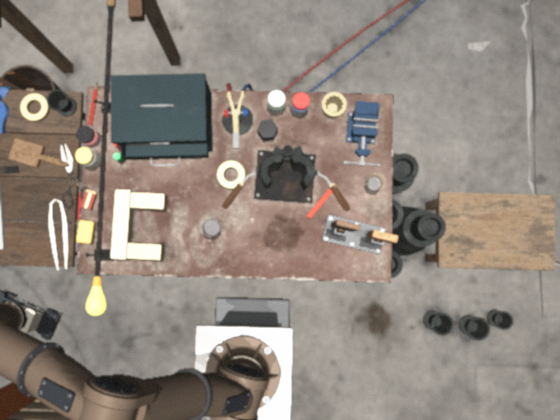

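The side view shows the cork paddle at (166,213), the wooden one at (205,203) and the tumbler at (330,216). In the top view, the cork is at about (383,237), the tall tumbler at (211,228), and the bay opens right at x≈163, y≈193–260. I'll enlarge these areas next.

Run:
```python
import cv2,numpy as np
t=cv2.imread("pics/top0.png");s=cv2.imread("pics/side0.png")
a=cv2.resize(t[180:275,100:235],None,fx=4,fy=4,interpolation=2)[:, :400*2][:300]
a=cv2.resize(t[180:275,100:235],(540,380),interpolation=2)[:290]
b=cv2.resize(t[205:265,310:410],(400,240),interpolation=2)
c=cv2.resize(s[180:270,145:235],(400,400),interpolation=2)[:300]
d=cv2.resize(s[190:240,305:345],(240,300),interpolation=2)
o=np.zeros((600,800,3),np.uint8)
o[:290,:540]=a; o[300:540,:400]=b;o[300:600,400:800]=c;o[:300,550:790]=d
cv2.imwrite("pics/crop.png",o)
```

```text
(no output)
```

View pics/crop.png

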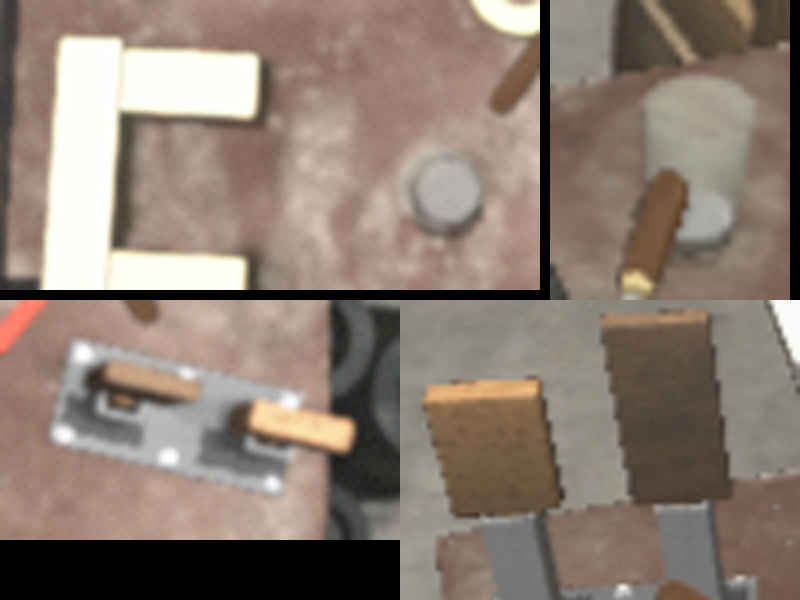

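The crops show the cork's bright top edge (top view px ≈372–398, 230–243). The tumbler foot disc is at about (211,228), and the brick ends are at about (165,195–210) and (161,244+). Now the measurements.

```bash
cat > h.py <<'E'
import cv2,numpy as np
from workcell import env
def cam(n):
    p=env.camera_params(n);return np.array(p["intrinsics"]),cv2.Rodrigues(np.array(p["rvec"]))[0],np.array(p["tvec"])
def ray(n,uv):
    K,R,t=cam(n);d=R.T@np.linalg.inv(K)@np.array([uv[0],uv[1],1.]);return -R.T@t,d/np.linalg.norm(d)
def on(n,uv,z):
    c,d=ray(n,uv);return c+d*(z-c[2])/d[2]
def tri(a,b):
    c1,d1=ray("side",a);c2,d2=ray("top",b)
    A=np.c_[d1,-d2];x=np.linalg.lstsq(A,c2-c1,rcond=None)[0]
    p,q=c1+x[0]*d1,c2+x[1]*d2;return (p+q)/2,np.linalg.norm(p-q)
def proj(n,P):
    K,R,t=cam(n);v=K@(R@np.array(P)+t);return v[:2]/v[2]
def big(m,roi,k=1):
    z=np.zeros_like(m);x0,y0,x1,y1=roi;z[y0:y1,x0:x1]=m[y0:y1,x0:x1]
    c,_=cv2.findContours(z,0,1);return sorted(c,key=cv2.contourArea)[::-1][:k]
E
python3 - <<'E'
from h import *
np.set_printoptions(precision=1,suppress=True)
t=cv2.imread("pics/top0.png");s=cv2.imread("pics/side0.png")
ht=cv2.cvtColor(t,40);hs=cv2.cvtColor(s,40)
m=cv2.inRange(ht,(5,80,170),(25,255,255));c=big(m,(355,215,410,260))[0]
r=cv2.minAreaRect(c);bt=cv2.boxPoints(r);print("cork top",r,bt);print([on("top",p,224)for p in bt],"ctr",on("top",r[0],224))
m=cv2.inRange(hs,(5,80,80),(25,255,255));c=big(m,(145,185,185,235))[0]
print("cork side",cv2.approxPolyDP(c,2,True)[:,0].tolist(),cv2.boundingRect(c))
m2=cv2.inRange(hs,(5,80,190),(25,255,255));c=big(m2,(145,185,185,235))[0];r2=cv2.minAreaRect(c);print("side top face",r2,on("side",r2[0],224));print("tri",tri(r2[0],r[0]))
m=cv2.inRange(ht,(0,0,190),(180,80,255));c=big(m,(105,180,175,270))[0]
ap=cv2.approxPolyDP(c,2,True)[:,0];print("bay");[print(p,on("top",p,64)) for p in ap]
m=cv2.inRange(ht,(0,0,100),(180,45,200));c=big(m,(195,210,228,245))[0];print("foot",cv2.minEnclosingCircle(c),cv2.contourArea(c));f=cv2.minEnclosingCircle(c)[0];print(on("top",f,0),on("top",f,8))
E
```

```text
cork top ((384.85296630859375, 235.5882568359375), (25.70877456665039, 8.00367546081543), 14.03624439239502) [[371.4 236.4]
 [373.4 228.6]
 [398.3 234.8]
 [396.4 242.6]]
[array([ 455.8, -376.7,  224. ]), array([ 478.8, -382.1,  224. ]), array([ 462.5, -455.8,  224. ]), array([ 439.5, -450.3,  224. ])] ctr [ 459.2 -416.3  224. ]
cork side [[151, 199], [158, 228], [180, 226], [176, 198]] (150, 198, 31, 31)
side top face ((162.9883270263672, 199.81324768066406), (3.7426974773406982, 24.202775955200195), 86.42366790771484) [ 457.4 -414.8  224. ]
tri (array([ 459.2, -415.3,  225.3]), np.float64(1.2474012100032723))
bay
[115 189] [591.5 430.1  64. ]
[111 258] [367.7 432.3  64. ]
[158 260] [365.4 280.6  64. ]
[159 244] [416.9 279.5  64. ]
[127 242] [420.6 383.1  64. ]
[128 213] [514.5 384.2  64. ]
[130 207] [534.2 378.6  64. ]
[163 208] [533.8 271.5  64. ]
[163 193] [582.7 273.5  64. ]
foot ((210.43353271484375, 227.4154052734375), 12.666080474853516) 360.5
[477.4 122.5   0. ] [477.1 121.6   8. ]
```

```bash
cat >> h.py <<'E'
from scipy.spatial.transform import Rotation as Rt
def to(P,xaxis=None,z=(0,0,-1)):
    "tool-frame delta from the present pose to P with tool x axis along xaxis"
    s=env.sense();R=Rt.from_quat(s["tool_rot"]);d=R.inv().apply(np.array(P)-s["position"]);out=d.round(1).tolist()
    if xaxis is not None:
        z=np.array(z,float);z/=np.linalg.norm(z);x=np.array(xaxis,float);x-=z*(x@z);x/=np.linalg.norm(x)
        G=Rt.from_matrix(np.c_[x,np.cross(z,x),z]);out+=(R.inv()*G).as_rotvec().round(3).tolist()
    return out
E
python3 - <<'E'
from h import *
np.set_printoptions(precision=1,suppress=True)
print("bulb",tri((383,163),(95,298)))
print("pole", tri((400,178),(99,255)))
t=cv2.imread("pics/top0.png")
print("tumbler foot",on("top",(211.2,228.2),0),on("top",(211.2,228.2),6))
s=cv2.imread("pics/side0.png")
# side: rim ellipse centre, foot ellipse centre seen in crop
for uv,z in(((305+700/6-550/6,190+103/6),90),((305+(702-550)/6.,190+217/6),6)):print("side",uv,on("side",uv,z))
print("rim in top",proj("top",(478,121,90)),"foot in side",proj("side",(478,121,0)),proj("side",(478,121,90)))
print("mould",[on("top",p,80) for p in ((262,150),(315,150),(285,200),(315,215),(335,190))])
E
```

```text
bulb (array([238.4, 468. ,  80.4]), np.float64(8.83320541418182))
pole (array([375.4, 461.1,  87.9]), np.float64(6.025791231868346))
tumbler foot [474.8 119.8   0. ] [474.6 119.1   6. ]
side (330.0, 207.16666666666666) [473.2 122.1  90. ]
side (330.3333333333333, 226.16666666666666) [475.3 129.1   6. ]
rim in top [207.8 226.1] foot in side [328.4 228.4] [330.3 208. ]
mould [array([730. , -44.7,  80. ]), array([ 734.7, -216.6,   80. ]), array([ 569.3, -123.4,   80. ]), array([ 523.5, -221.1,   80. ]), array([ 606.1, -283.9,   80. ])]
```

```bash
python3 jog.py '0 0 -14 0 0 0.12;0 0 -14 0 0 0.12;0 0 -14 0 0 0.12;0 0 -14 0 0 0.12;0 0 -14 0 0 0.12;0 0 -14 0 0 0.12;0 0 -14 0 0 0.12;0 0 -14 0 0 0.12' 60
python3 jog.py '0 0 0 0 0 0.12;0 0 0 0 0 0.12;0 0 0 0 0 0.12;0 0 0 0 0 0.12;-30 15 0 0 0 0;-30 15 0 0 0 0;-35 17 0 0 0 0;-35 17 0 0 0 0'
python3 jog.py '-35 17 0 0 0 0;-35 17 0 0 0 0;-35 17 0 0 0 0;-35 17 0 0 0 0;-35 17 0 0 0 0;-35 17 0 0 0 0;-35 17 0 0 0 0;-35 17 0 0 0 0'
python3 jog.py '-35 17 0 0 0 0;-35 17 0 0 0 0;-35 17 0 0 0 0;-35 17 0 0 0 0;-35 17 0 0 0 0;-35 17 0 0 0 0;-35 17 0 0 0 0;-35 17 0 0 0 0'
python3 -c "
from h import *
print(to((459.2,-415.5,358),(.216,.976,0)),env.sense()['q'])"
```

```text
time: 0.77
position: [213.5, 587.1, 361.0]
tool_rot: [0.611, 0.792, -0.0, 0.0]
contact_force: [0.2, 0.3, 0.1]
grip_width: 60.0
grasp_force: 0.0
time: 1.43
position: [247.9, 445.0, 360.0]
tool_rot: [0.78, 0.626, -0.0, 0.0]
contact_force: [0.3, 0.0, 0.7]
grip_width: 60.2
grasp_force: 0.0
time: 2.1
position: [320.1, 141.7, 360.5]
tool_rot: [0.78, 0.626, -0.0, -0.0]
contact_force: [1.3, 1.0, 1.1]
grip_width: 60.0
grasp_force: 0.0
time: 2.77
position: [392.0, -161.4, 360.4]
tool_rot: [0.78, 0.626, -0.0, -0.0]
contact_force: [0.4, -0.4, 1.0]
grip_width: 59.9
grasp_force: 0.0
[-233.5, 120.8, 2.2, -0.0, -0.0, -0.001] [-1.2163629  -0.31212652  1.22989903  1.89784069  0.29997767  1.36114535
 -0.28555484]
```

```bash
python3 jog.py '-34 17 0 0 0 0;-34 17 0 0 0 0;-34 17 0 0 0 0;-34 17 0 0 0 0;-34 17 0 0 0 0;-34 18 0 0 0 0;-29.5 17.8 0 0 0 0;0 0 0 0 0 0'
python3 - <<'E'
from h import *
print(to((459.2,-415.5,208),(.216,.976,0)),env.sense()['q'])
cv2.imwrite("pics/side1.png",env.capture("side")[:,:,::-1])
E
```

```text
time: 3.43
position: [368.0, -346.3, 405.6]
tool_rot: [0.78, 0.623, 0.013, 0.054]
contact_force: [0.5, 0.4, 0.0]
grip_width: 60.2
grasp_force: 0.0
[-37.8, 83.6, 209.2, 0.101, 0.047, -0.004] [-1.08167497 -0.43838652  1.31789486  1.73458308  0.47447067  1.42802634
 -0.03515631]
```

View pics/side1.png

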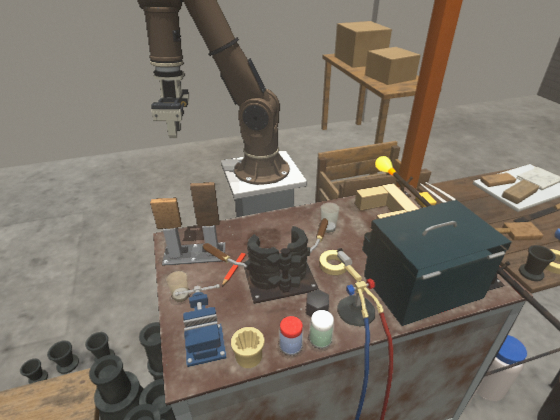

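The picture shows the hand at (170,115) above and behind the stand. The arm is jammed in an awkward elbow posture, with q2 and q3 at their limits. I'll backtrack and sweep in an arc instead, yawing along with the azimuth.

```bash
python3 jog.py '0 0 0 0.10 0.047 0;24 -12 10 0 0 0;34 -17 10 0 0 0;34 -17 10 0 0 0;34 -17 10 0 0 0;34 -17 5 0 0 0;34 -17 0 0 0 0;34 -17 0 0 0 0'
python3 jog.py '35 -17 0 0 0 0;35 -17 0 0 0 0;35 -17 0 0 0 0;35 -17 0 0 0 0;35 -17 0 0 0 0;35 -17 0 0 0 0;35 -17 0 0 0 0;35 -17 0 0 0 0'
python3 -c "
from h import *
print(to((248,445,361),(-.22,.976,0)),to((213,587,361),(-.94,.342,0)),env.sense()['q'].round(2))"
```

```text
time: 4.15
position: [286.4, -76.4, 360.0]
tool_rot: [0.78, 0.626, 0.001, 0.011]
contact_force: [1.4, 0.7, 0.5]
grip_width: 60.1
grasp_force: 0.0
time: 4.82
position: [214.2, 225.9, 354.1]
tool_rot: [0.78, 0.626, 0.001, 0.012]
contact_force: [0.1, -0.6, -0.5]
grip_width: 60.2
grasp_force: 0.0
[221.1, -14.1, -10.1, 0.016, 0.018, -0.439] [352.2, -78.9, -13.1, 0.007, 0.025, -1.439] [-0.94 -0.18 -0.05  2.03  0.01  1.3  -1.22]
```

```bash
python3 jog.py '29.5 21 -2 0 0 0;29.5 21 -2 0 0 0;29.5 21 -2 0 0 0;29.5 21 -2 0 0 0;29.5 21 0 0 0 0;29.5 21 0 0 0 0;29.5 21 0 0 0 0;29.5 21 0 0 0 0'
python3 -c "
from h import *
s=env.sense();print(s['q'].round(2),to(s['position']+[100*np.sin(.7),-100*np.cos(.7),0]))"
```

```text
time: 5.48
position: [431.0, 420.0, 362.3]
tool_rot: [0.78, 0.626, 0.001, 0.012]
contact_force: [-0.1, -0.2, 1.1]
grip_width: 59.8
grasp_force: 0.0
[-0.91  0.33  0.05  1.45  0.01  1.36 -1.08] [-60.8, 79.4, 2.4]
```

```bash
R='' ; python3 jog.py '-23 30 0 0 0 0.063;-23 30 0 0 0 0.063;-23 30 0 0 0 0.063;-23 30 0 0 0 0.063;-23 30 0 0 0 0.063;-23 30 0 0 0 0.063;-23 30 0 0 0 0.063;-23 30 0 0 0 0.063'
python3 -c "
from h import *
s=env.sense();print(s['q'].round(2))"
python3 jog.py '-23 30 0 0 0 0.063;-23 30 0 0 0 0.063;-23 30 0 0 0 0.063;-23 30 0 0 0 0.063;-23 30 0 0 0 0.063;-23 30 0 0 0 0.063;-23 30 0 0 0 0.063;-23 30 0 0 0 0.063'
python3 -c "
from h import *
s=env.sense();print(s['q'].round(2),to((459.2,-415.5,300),(.216,.976,0)))"
```

```text
time: 6.15
position: [568.3, 152.1, 369.3]
tool_rot: [0.912, 0.41, 0.004, 0.011]
contact_force: [0.3, -0.4, -0.2]
grip_width: 60.0
grasp_force: 0.0
[-0.56  0.29  0.26  1.5  -0.06  1.35 -1.02]
time: 6.82
position: [560.1, -146.7, 374.2]
tool_rot: [0.985, 0.17, 0.007, 0.009]
contact_force: [0.9, -0.1, 0.0]
grip_width: 60.0
grasp_force: 0.0
[-0.2   0.28  0.48  1.53 -0.12  1.34 -0.94] [-186.0, 217.8, 76.8, 0.024, 0.001, -1.011]
```

```bash
python3 jog.py '-23 30 0 0 0 0.063;-23 30 0 0 0 0.063;-23 30 0 0 0 0.063;-23 30 0 0 0 0.063;-23 30 0 0 0 0.063;-23 30 0 0 0 0.063;-23 30 0 0 0 0.063;-23 30 0 0 0 0.063'
python3 -c "
from h import *
s=env.sense();print(s['q'].round(2),to((459.2,-415.5,350),(.216,.976,0)))"
```

```text
time: 7.48
position: [408.7, -404.5, 375.9]
tool_rot: [0.997, -0.081, 0.009, 0.007]
contact_force: [0.6, -1.2, -0.2]
grip_width: 60.3
grasp_force: 0.0
[ 0.18  0.29  0.69  1.55 -0.19  1.35 -0.85] [51.1, 2.4, 26.9, 0.024, -0.006, -1.515]
```

```bash
python3 jog.py '6 0 0 0.024 0 -0.124;6 0 0 0 0 -0.124;6 0 0 0 0 -0.124;0 0 0 0 0 -0.124;0 0 0 0 0 -0.124;0 0 0 0 0 -0.124;0 0 0 0 0 -0.124;0 0 0 0 0 -0.124'
python3 jog.py '0 0 0 0 0 -0.124;0 0 0 0 0 -0.124;0 0 0 0 0 -0.124;0 0 0 0 0 -0.124;0 0 0 0 0 0'
python3 -c "
from h import *
s=env.sense();print(s['q'].round(2),to((459.2,-415.5,350),(.216,.976,0)))"
```

```text
time: 8.15
position: [427.7, -403.8, 376.1]
tool_rot: [0.913, 0.407, 0.01, -0.0]
contact_force: [0.3, 0.9, 0.6]
grip_width: 60.4
grasp_force: 0.0
time: 8.57
position: [427.6, -403.9, 376.2]
tool_rot: [0.786, 0.619, 0.01, 0.002]
contact_force: [-0.2, -0.4, 0.1]
grip_width: 60.3
grasp_force: 0.0
[ 0.39  0.3   0.39  1.49 -0.13  1.37  0.56] [-4.2, 33.0, 26.7, 0.017, -0.013, -0.019]
```

Good posture. Correct the offsets, descend, verify alignment and grip.

```bash
python3 jog.py '-4.2 33 15 0.017 -0.013 -0.019;0 0 22 0 0 0;0 0 22 0 0 0;0 0 22 0 0 0;0 0 22 0 0 0;0 0 22 0 0 0;0 0 0 0 0 0'
python3 -c "
from h import *
s=env.sense();print(s['q'].round(2),to((459.2,-415.5,205),(.216,.976,0)))
cv2.imwrite('pics/top2.png',cv2.resize(env.capture('top')[200:275,320:420,::-1],None,fx=4,fy=4));cv2.imwrite('pics/side2.png',cv2.resize(env.capture('side')[150:240,120:220,::-1],(400,360)))
a=cv2.imread('pics/top2.png');b=cv2.imread('pics/side2.png');cv2.imwrite('pics/c2.png',np.hstack([cv2.copyMakeBorder(a,0,60,0,0,0),b]))"
```

```text
time: 9.15
position: [457.3, -414.6, 247.8]
tool_rot: [0.783, 0.622, -0.001, -0.003]
contact_force: [-0.7, 0.4, -0.4]
grip_width: 60.1
grasp_force: 0.0
[ 0.4   0.44  0.36  1.61 -0.17  1.13  0.58] [-0.6, 2.3, 42.8, -0.006, -0.002, -0.01]
```

View pics/c2.png

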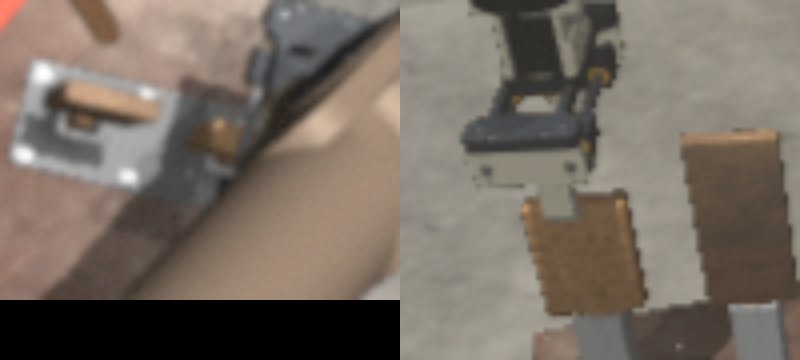

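The near finger (at 560,205) sits in front of the blade, well clear of the wooden paddle. Descend and grip.

```bash
python3 jog.py '-0.6 2.3 14 -0.006 -0.002 -0.01;0 0 14 0 0 0;0 0 14 0 0 0;0 0 0 0 0 0'
python3 jog.py '0 0 0 0 0 0;0 0 0 0 0 0;0 0 0 0 0 0;0 0 0 0 0 0;0 0 0 0 0 0;0 0 0 0 0 0' 10
```

```text
time: 9.58
position: [460.9, -417.9, 210.0]
tool_rot: [0.779, 0.627, 0.001, 0.003]
contact_force: [-0.7, -0.3, -0.2]
grip_width: 59.7
grasp_force: 0.0
time: 10.08
position: [461.0, -418.6, 211.2]
tool_rot: [0.779, 0.627, 0.001, 0.004]
contact_force: [-0.6, -0.5, 1.4]
grip_width: 24.3
grasp_force: 0.6
```

```bash
python3 jog.py '0 0 0 0 0 0;0 0 0 0 0 0;0 0 0 0 0 0;0 0 0 0 0 0' 10
python3 jog.py '0 0 -10 0 0 0;0 0 -10 0 0 0;0 0 -15 0 0 0;0 0 -20 0 0 0;0 0 -20 0 0 0;0 0 -20 0 0 0;0 0 -20 0 0 0;0 0 -20 0 0 0'
python3 jog.py '0 0 -15 0 0 0;0 0 -10 0 0 0;0 0 0 0 0 0;0 0 0 0 0 0;0 0 0 0 0 0'
python3 -c "
from h import *
s=env.sense();print(s['q'].round(2))"
```

```text
time: 10.42
position: [460.9, -418.6, 211.1]
tool_rot: [0.779, 0.627, 0.001, 0.004]
contact_force: [-1.5, 1.0, 4.9]
grip_width: 21.8
grasp_force: 30.0
time: 11.08
position: [460.2, -417.8, 347.8]
tool_rot: [0.779, 0.627, 0.001, 0.004]
contact_force: [-0.2, -0.3, -1.0]
grip_width: 21.3
grasp_force: 30.0
time: 11.5
position: [459.8, -417.4, 369.8]
tool_rot: [0.779, 0.627, 0.001, 0.003]
contact_force: [1.1, 0.8, -1.4]
grip_width: 21.7
grasp_force: 30.0
[ 0.39  0.36  0.38  1.42 -0.14  1.38  0.56]
```

```bash
python3 jog.py '0 -20 0 0 0 0;0 -25 0 0 0 0;0 -25 0 0 0 0;0 -25 0 0 0 0;0 -10 0 0 0 0;10 0 0 0 0 -0.08;20 0 0 0 0 -0.08;25 0 0 0 0 -0.08'
python3 -c "
from h import *
s=env.sense();print(s['q'].round(2),to((400,-100,380),(.98,.17,0)))"
```

```text
time: 12.17
position: [363.3, -340.9, 368.9]
tool_rot: [0.697, 0.717, -0.0, 0.003]
contact_force: [0.2, 0.7, -0.7]
grip_width: 21.8
grasp_force: 30.0
[ 0.36  0.13  0.33  1.7  -0.04  1.31  0.73] [239.8, 43.3, -12.1, 0.007, 0.001, 1.426]
```

```bash
python3 jog.py '30 5.4 -2 0 0 0;30 5.4 -2 0 0 0;30 5.4 -2 0 0 0;30 5.4 -2 0 0 0;30 5.4 0 0 0 0;30 5.4 0 0 0 0;30 5.4 0 0 0 0;30 5.4 0 0 0 0'
python3 jog.py '0 0 0 0 0 -0.12;0 0 0 0 0 -0.12;0 0 0 0 0 -0.12;0 0 0 0 0 -0.12;0 0 0 0 0 -0.12;0 0 0 0 0 -0.12;0 0 0 0 0 -0.12;0 0 0 0 0 -0.12'
python3 jog.py '0 0 0 0 0 -0.12;0 0 0 0 0 -0.12;0 0 0 0 0 -0.12;0 0 0 0 0 -0.12;0 0 0 0 0 -0.12;0 0 0 0 0 -0.12;0 0 0 0 0 0'
python3 -c "
from h import *
s=env.sense();print(s['q'].round(2),to((396,-60,300),(-.98,-.17,0)))"
```

```text
time: 12.83
position: [400.4, -98.0, 376.2]
tool_rot: [0.698, 0.716, 0.0, 0.003]
contact_force: [0.9, -0.3, -1.9]
grip_width: 22.0
grasp_force: 30.0
time: 13.5
position: [400.5, -99.5, 376.0]
tool_rot: [0.285, 0.958, -0.002, 0.003]
contact_force: [-0.7, -0.0, -1.4]
grip_width: 22.0
grasp_force: 30.0
time: 14.08
position: [400.5, -99.5, 376.1]
tool_rot: [-0.07, 0.998, -0.002, 0.002]
contact_force: [-0.6, -0.0, -1.6]
grip_width: 21.9
grasp_force: 30.0
[ 0.03 -0.02  0.08  1.84  0.01  1.32  1.82] [-0.8, 40.2, 75.9, -0.005, 0.004, -0.031]
```

```bash
python3 jog.py '0 5 5 0.12 0 0;0 5 5 0.12 0 0;0 5 5 0.12 0 0;0 5 5 0.12 0 0;0 5 5 0.12 0 0;0 5 5 0.12 0 0;0 0 0 0.12 0 0;0 0 0 0.12 0 0'
python3 -c "
from h import *
s=env.sense();print(s['q'].round(2),to((396,-60,300),(-.98,-.17,0),(.17*.87,-.98*.87,-.5)))"
```

```text
time: 14.75
position: [398.8, -79.7, 340.1]
tool_rot: [-0.057, 0.883, -0.465, 0.037]
contact_force: [-0.8, -1.6, -1.9]
grip_width: 21.9
grasp_force: 30.0
[-0.37  0.18 -0.32  2.12  0.83  1.54  0.66] [0.6, 44.3, 6.3, 0.076, -0.024, -0.03]
```

```bash
python3 jog.py '0 0 0 0.07 -0.02 -0.03;0 0 0 0.06 0 0;0 0 0 0 0 0'
python3 -c "
from h import *
s=env.sense();print(s['position'],s['q'].round(2),Rt.from_quat(s['tool_rot']).as_matrix().round(2).tolist(),to((396,-62,110),(-.98,-.17,0),(.17*.89,-.98*.89,-.453)))"
```

```text
time: 15.0
position: [398.2, -79.6, 338.1]
tool_rot: [-0.075, 0.85, -0.521, 0.04]
contact_force: [-0.0, 0.8, -2.1]
grip_width: 21.7
grasp_force: 30.0
[398.20285334 -79.56044621 338.10542976] [-0.43  0.25 -0.33  2.16  0.89  1.61  0.57] [[-0.99, -0.09, 0.15], [-0.17, 0.45, -0.88], [0.01, -0.89, -0.45]] [-3.1, 211.2, 88.0, -0.001, -0.007, 0.008]
```

```bash
python3 jog.py '0 26 11 0 0 0;0 26 11 0 0 0;0 26 11 0 0 0;0 26 11 0 0 0;0 26 11 0 0 0;0 26 11 0 0 0;0 26 11 0 0 0;0 0 0 0 0 0'
python3 -c "
from h import *
s=env.sense();print(s['position'],s['q'].round(2),to((396,-62,97),(-.98,-.17,0),(.17*.89,-.98*.89,-.453)))
K=Rt.from_quat(s['tool_rot']);print('butt',s['position']+K.apply([0,8,193]))
o=np.hstack([cv2.resize(env.capture('side')[150:300,130:380,::-1],(400,240)),cv2.resize(env.capture('top')[120:300,170:420,::-1],(400,288))[:240]]);cv2.imwrite('pics/c3.png',o)"
```

```text
time: 15.67
position: [393.5, -66.0, 139.0]
tool_rot: [-0.074, 0.851, -0.518, 0.038]
contact_force: [0.0, -0.2, -0.7]
grip_width: 21.9
grasp_force: 30.0
[393.50318882 -66.01931044 139.01910779] [-0.49  0.66 -0.32  2.29  0.98  1.37  0.09] [-3.6, 38.9, 16.2, 0.005, -0.011, 0.007]
butt [ 420.05350122 -231.60650048   43.16002682]
```

View pics/c3.png

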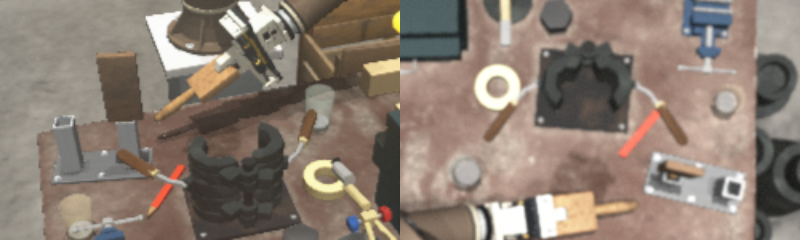

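The paddle is held tilted (side crop ~(200,90), handle down toward the stand), and the hand is clear of the glass at top crop (467,172). I'll lower until it makes contact.

```bash
python3 jog.py '0 13 5.5 0 0 0;0 13 5.5 0 0 0;0 7 3 0 0 0;0 3.5 1.5 0 0 0;0 0 0 0 0 0'
python3 -c "
from h import *
s=env.sense();print(s['position'],s['q'].round(2))"
```

```text
time: 16.18
position: [393.5, -63.6, 104.0]
tool_rot: [-0.073, 0.851, -0.519, 0.04]
contact_force: [0.4, -0.1, -1.7]
grip_width: 22.2
grasp_force: 30.0
[393.47263959 -63.59357344 103.99053681] [-0.51  0.75 -0.31  2.29  1.01  1.34  0.01]
```

```bash
python3 jog.py '0 6 3 0 0 0;0 0 0 0 0 0;0 0 0 0 0 0'
python3 jog.py '0 0 0 0 0 0;0 0 0 0 0 0;0 9 4.5 0 0 0;0 9 4.5 0 0 0;0 0 0 0 0 0;0 0 0 0 0 0' 40
python3 jog.py '0 0 -35 0 0 0;0 0 -40 0 0 0;0 0 -40 0 0 0;0 0 0 0 0 0;0 0 0 0 0 0;0 0 0 0 0 0;0 0 0 0 0 0'
python3 -c "
from h import *
s=env.sense();print(s['position'],s['q'].round(2))
o=np.hstack([cv2.resize(env.capture('side')[150:300,130:380,::-1],(400,240)),cv2.resize(env.capture('top')[150:300,170:420,::-1],(400,240))]);cv2.imwrite('pics/c4.png',o)"
```

```text
time: 16.43
position: [393.2, -63.6, 96.9]
tool_rot: [-0.074, 0.85, -0.519, 0.04]
contact_force: [0.1, -0.2, -0.8]
grip_width: 22.0
grasp_force: 30.0
time: 16.93
position: [392.6, -63.6, 75.9]
tool_rot: [-0.074, 0.85, -0.52, 0.039]
contact_force: [-0.3, -0.3, -0.1]
grip_width: 39.5
grasp_force: 0.3
time: 17.52
position: [376.0, 36.2, 129.2]
tool_rot: [-0.074, 0.85, -0.52, 0.039]
contact_force: [0.4, 0.3, 1.1]
grip_width: 40.0
grasp_force: 0.0
[376.02884893  36.17333255 129.22283689] [-0.64  0.73 -0.37  2.16  0.83  1.48  0.06]
```

View pics/c4.png

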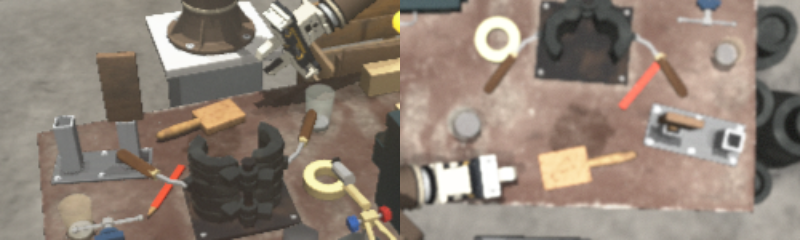

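The paddle lies flat: blade at top crop (565,168), butt at (634,155). I'll raise the hand, turn it upright and measure the paddle.

```bash
python3 jog.py '0 -28 -14 0 0 0;0 -28 -14 0 0 0;0 -28 -14 -0.06 0 0;0 -28 -14 -0.12 0 0;0 -15 -7 -0.12 0 0;0 0 0 -0.12 0 0;0 0 0 -0.12 0 0;0 0 0 -0.12 0 0' 60
python3 jog.py '0 0 0 -0.12 0 0;0 0 0 -0.12 0 0;0 0 0 -0.12 0 0;0 0 0 -0.12 0 0;0 0 0 -0.05 0 0;0 0 0 0 0 0'
cat > m.py <<'E'
from h import *
np.set_printoptions(precision=1,suppress=True)
def paddle(zb=22,zh=15):
    t=env.capture("top")[:,:,::-1].copy();h=cv2.cvtColor(t,40)
    m=cv2.inRange(h,(6,90,90),(25,255,255));c=big(m,(200,215,340,275))[0]
    mm=np.zeros(m.shape,np.uint8);cv2.drawContours(mm,[c],-1,255,-1)
    bl=cv2.morphologyEx(mm,cv2.MORPH_OPEN,np.ones((13,13),np.uint8))
    cb=big(bl,(0,0,560,420))[0];r=cv2.minAreaRect(cb)
    hd=cv2.morphologyEx(cv2.subtract(mm,cv2.dilate(bl,np.ones((5,5)))),cv2.MORPH_OPEN,np.ones((3,3),np.uint8));ch=big(hd,(0,0,560,420))[0];rh=cv2.minAreaRect(ch)
    B=on("top",r[0],zb);H=on("top",rh[0],zh);hp=cv2.boxPoints(rh)
    d=(B-H)[:2];d/=np.linalg.norm(d)
    Q=np.array([on("top",p[0].astype(float),zh)[:2] for p in ch]);P=np.array([on("top",p[0].astype(float),zb)[:2] for p in c])
    print("blade ctr",B,r[1:],"handle ctr",H,rh[1],"dir",d,np.degrees(np.arctan2(d[1],d[0])))
    print("butt..handle end along dir",(Q@d).min(),(Q@d).max(),"tip",(P@d).max(),"len",(P@d).max()-(Q@d).min())
    return B,H,d
E
python3 -c "
from m import *
s=env.sense();print(s['position'],s['q'].round(2));paddle()
t=cv2.cvtColor(env.capture('side')[:,:,::-1].copy(),40)
m=cv2.inRange(t,(6,90,80),(25,255,255))
c=big(m,(220,200,290,240))[0];print(cv2.approxPolyDP(c,2,True)[:,0].tolist())"
```

```text
time: 18.28
position: [378.9, 30.6, 271.1]
tool_rot: [-0.082, 0.973, -0.214, 0.015]
contact_force: [-1.6, -0.8, -0.1]
grip_width: 59.9
grasp_force: 0.0
time: 18.78
position: [378.2, 27.8, 269.6]
tool_rot: [-0.08, 0.996, 0.047, -0.009]
contact_force: [0.2, 0.1, -0.7]
grip_width: 59.8
grasp_force: 0.0
[378.2  27.8 269.6] [ 0.1  0.  -0.2  2.  -0.1  1.1  1.6]
blade ctr [ 396.5 -107.9   22. ] ((21.0, 19.0), 90.0) handle ctr [ 414.7 -190.4   15. ] (6.740358352661133, 25.975038528442383) dir [-0.2  1. ] 102.41496627585138
butt..handle end along dir -318.4023462269988 -231.76170848526334 tip -155.13279230307327 len 163.26955392392554
[[283, 221], [273, 212], [251, 218], [248, 225], [236, 228], [227, 235], [236, 235], [253, 228], [261, 234], [282, 226]]
```

```bash
python3 jog.py '0 35 0 0.094 0 0;0 35 0 0 0 0;0 35 0 0 0 0;0 0 0 0 0 0'
python3 -c "
from m import *
s=env.sense();print(s['position'],s['q'].round(2));B,H,d=paddle()
h=B[:2]-101*d;print('handle pt',h,to((*h,120),(d[1],-d[0],0)),to((*h,120),(-d[1],d[0],0)))
"
```

```text
time: 19.22
position: [360.3, 134.9, 274.2]
tool_rot: [-0.089, 0.996, 0.008, -0.006]
contact_force: [0.5, 0.4, -0.1]
grip_width: 60.3
grasp_force: 0.0
[360.3 134.9 274.2] [-0.1  0.  -0.4  2.  -0.   1.1  1.3]
blade ctr [394.4 -89.8  22. ] ((24.0, 30.0), 90.0) handle ctr [ 414.9 -190.3   15. ] (6.864064693450928, 26.083446502685547) dir [-0.2  1. ] 101.52381354682964
butt..handle end along dir -312.6381717377495 -226.16920974902493 tip -113.65460546684623 len 198.98356627090322
handle pt [ 414.5 -188.7] [1.7, -327.5, 148.5, -0.018, -0.026, 3.117] [1.7, -327.5, 148.5, 0.016, -0.011, -0.025]
```

```bash
python3 jog.py '0 -36 5 0.016 -0.011 0;0 -36 5 0 0 0;0 -36 5 0 0 0;0 -36 5 0 0 0;0 -36 5 0 0 0;0 -36 5 0 0 0;0 -36 5 0 0 0;0 -36 5 0 0 0'
python3 jog.py '0 -36 0 0 0 0.12;0 0 0 0 0 0.12;0 0 0 0 0 0.12;0 0 0 0 0 0.12;0 0 0 0 0 0.12;0 0 0 0 0 0.12;0 0 0 0 0 0.12;0 0 0 0 0 0.12'
python3 jog.py '0 0 5 0 0 0.12;0 0 5 0 0 0.12;0 0 5 0 0 0.12;0 0 5 0 0 0.12;0 0 5 0 0 0.12;0 0 0 0 0 0'
python3 -c "
from m import *
s=env.sense();print(s['position'],s['q'].round(2))
d=np.array([np.cos(1.772),np.sin(1.772)]);h=np.array([394.4,-89.8])-98*d;print(h,to((*h,100),(*d,0)))
t=cv2.cvtColor(env.capture('side')[:,:,::-1].copy(),40)
m=cv2.inRange(t,(6,90,80),(25,255,255))
c=big(m,(215,195,290,245))[0];print(cv2.approxPolyDP(c,2,True)[:,0].tolist())
P=lambda k,z:np.r_[np.array([394.4,-89.8])+k*d,z]
print('pred side: butt',proj('side',P(-156,15)),'tip corners',[proj('side',np.r_[P(50,22)[:2]+e*38*np.array([-d[1],d[0]]),22]) for e in(1,-1)])
"
```

```text
time: 19.93
position: [409.7, -157.7, 232.4]
tool_rot: [-0.084, 0.996, -0.0, -0.001]
contact_force: [1.5, 1.2, -0.8]
grip_width: 60.1
grasp_force: 0.0
time: 20.6
position: [415.7, -191.3, 232.4]
tool_rot: [0.388, 0.922, -0.001, -0.001]
contact_force: [0.3, -0.8, -0.0]
grip_width: 60.1
grasp_force: 0.0
time: 21.1
position: [415.3, -190.9, 206.7]
tool_rot: [0.643, 0.766, -0.001, -0.002]
contact_force: [0.4, -0.3, -0.1]
grip_width: 60.2
grasp_force: 0.0
[ 415.3 -190.9  206.7] [ 0.2  0.2  0.2  2.  -0.   0.9  0.5]
[ 414.  -185.8] [5.1, 0.0, 106.7, -0.004, -0.001, -0.027]
[[283, 221], [274, 212], [250, 219], [249, 225], [232, 230], [227, 236], [252, 228], [259, 234], [282, 226]]
pred side: butt [225.2 236.2] tip corners [array([272.7, 211.5]), array([282.7, 222.4])]
```

The side view matches the lying-flat prediction within 2 px. Descend onto the handle.

```bash
python3 jog.py '5.1 0 20 -0.004 -0.001 -0.027;0 0 25 0 0 0;0 0 25 0 0 0;0 0 25 0 0 0;0 0 25 0 0 0;0 0 20 0 0 0;0 0 15 0 0 0;0 0 10 0 0 0'
python3 jog.py '0 0 8 0 0 0;0 0 5 0 0 0;0 0 0 0 0 0;0 0 0 0 0 0' 
python3 -c "
from h import *
print(to((414,-185.8,26),(-.2,.98,0)))"
```

```text
time: 21.82
position: [415.1, -185.8, 41.4]
tool_rot: [0.628, 0.778, 0.001, -0.0]
contact_force: [-0.5, -0.1, 0.4]
grip_width: 60.1
grasp_force: 0.0
time: 22.15
position: [415.9, -186.4, 30.1]
tool_rot: [0.63, 0.776, 0.001, 0.001]
contact_force: [0.0, -0.0, -0.3]
grip_width: 60.2
grasp_force: 0.0
[0.9, -1.7, 4.1, 0.003, -0.0, 0.006]
```

```bash
python3 jog.py '0.9 -1.7 4 0 0 0;0 0 0 0 0 0'
python3 jog.py '0 0 0 0 0 0;0 0 0 0 0 0;0 0 0 0 0 0;0 0 0 0 0 0;0 0 0 0 0 0;0 0 0 0 0 0;0 0 0 0 0 0;0 0 0 0 0 0' 10
python3 -c "
from m import *
s=env.sense();print(s['position'],s['q'].round(2))
d=np.array([np.cos(1.772),np.sin(1.772)])
# tumbler & bay refined from first top picture
t=cv2.imread('pics/top0.png');g=cv2.cvtColor(t,6).astype(float)
def edge(p,q,n=9):
    pass
print('now to',to((474,-115,34),(0.03,1,0)))
"
```

```text
time: 22.32
position: [413.7, -185.7, 25.9]
tool_rot: [0.631, 0.776, 0.001, 0.001]
contact_force: [-0.1, -0.0, -0.5]
grip_width: 60.2
grasp_force: 0.0
time: 22.98
position: [413.8, -185.8, 25.8]
tool_rot: [0.631, 0.776, 0.001, 0.001]
contact_force: [-0.9, 0.1, 0.7]
grip_width: 22.3
grasp_force: 30.0
[ 413.8 -185.8   25.8] [ 0.2  0.5  0.1  2.2 -0.1  0.4  0.6]
now to [57.0, 73.4, -7.9, 0.003, -0.001, 0.236]
```

```bash
python3 jog.py '0 0 -2 0 0 0;0 0 -2 0 0 0;0 0 0 0 0 0'
python3 -c "
from m import *
print('tong end',tri((325.5,219),(222.5,207)), tri((320,236),(237,187)))
s=env.sense();print(s['position'],s['q'].tolist())
print('now to',to((475,-115,30),(0.01,1,0)))
"
```

```text
time: 23.23
position: [414.0, -185.9, 30.2]
tool_rot: [0.631, 0.776, 0.001, 0.001]
contact_force: [1.0, 0.0, -1.2]
grip_width: 22.6
grasp_force: 30.0
tong end (array([540. ,  76. ,  97.8]), np.float64(1.0700914766692171)) (array([605.9,  31.4,  89.1]), np.float64(1.1426031860777848))
[ 414.  -185.9   30.2] [0.22824417070118302, 0.49303513604907623, 0.10071451152288216, 2.205196735201872, -0.11502901226676567, 0.44513405240675186, 0.6264355778033329]
now to [56.9, 74.1, 0.4, 0.003, -0.001, 0.216]
```

The left tong handle ends at (540,76), z≈98, and the gripper body (±95 mm across) would hit it. I'll regrip nearer the butt. I'll push straight first, then finish with the paddle slanted so the hand stays at lower x.

```bash
python3 jog.py '9.5 10 0 0 0 0.055;9.5 12 0 0 0 0.055;9.5 12 0 0 0 0.055;9.5 12 0 0 0 0.055;9.5 12 0 0 0 0;9.5 12 0 0 0 0;0 0 0 0 0 0'
python3 -c "
from m import *
s=env.sense();print(s['position'],s['q'].round(2).tolist())
print('now to',to((470,-110,26),(0.0,1,0)));paddle()
"
```

```text
time: 23.82
position: [482.1, -121.6, 30.2]
tool_rot: [0.711, 0.703, 0.003, 0.001]
contact_force: [0.8, -0.1, -1.5]
grip_width: 22.4
grasp_force: 30.0
[ 482.1 -121.6   30.2] [0.01, 0.54, 0.18, 2.11, -0.2, 0.5, 0.32]
now to [11.5, -12.2, 4.2, 0.005, -0.002, -0.011]Traceback (most recent call last):
  File "<string>", line 4, in <module>
    print('now to',to((470,-110,26),(0.0,1,0)));paddle()
                                                ~~~~~~^^
  File "m.py", line 8, in paddle
    cb=big(bl,(0,0,560,420))[0];r=cv2.minAreaRect(cb)
       ~~~~~~~~~~~~~~~~~~~~~^^^
IndexError: list index out of range
```

```bash
python3 jog.py '10 -12 0 0 0 -0.011;0 0 2 0 0 0;0 0 2 0 0 0;0 0 0 0 0 0'
python3 jog.py '0 0 0 0 0 0;0 0 0 0 0 0;0 0 0 0 0 0;-20 0 0 0 0 0;-20 0 0 0 0 0;0 0 0 0 0 0' 34
python3 jog.py '0 0 0 0 0 0;0 0 0 0 0 0;0 0 0 0 0 0;0 0 0 0 0 0;0 0 0 0 0 0;0 0 -2 0 0 0;0 0 -1 0 0 0' 10
python3 -c "
from m import *
s=env.sense();print(s['position'],s['q'].round(2).tolist())
o=np.hstack([cv2.resize(env.capture('side')[150:300,130:380,::-1],(400,240)),cv2.resize(env.capture('top')[150:300,120:370,::-1],(400,240))]);cv2.imwrite('pics/c5.png',o)"
```

```text
time: 24.2
position: [466.7, -114.4, 25.8]
tool_rot: [0.709, 0.706, 0.001, 0.0]
contact_force: [-1.3, 1.3, 1.5]
grip_width: 22.2
grasp_force: 30.0
time: 24.7
position: [467.4, -158.2, 26.4]
tool_rot: [0.71, 0.704, 0.001, 0.002]
contact_force: [0.4, 0.0, 0.5]
grip_width: 34.0
grasp_force: 0.0
time: 25.28
position: [467.1, -153.5, 29.2]
tool_rot: [0.708, 0.706, 0.001, 0.001]
contact_force: [0.1, 0.3, -0.2]
grip_width: 18.3
grasp_force: 29.9
[ 467.1 -153.5   29.2] [0.08, 0.54, 0.17, 2.12, -0.19, 0.5, 0.39]
```

View pics/c5.png

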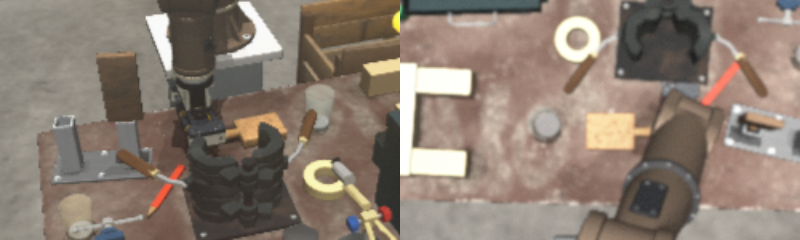

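The paddle is straight ahead of the glass (blade front at top crop (587,131), glass at (546,125)). An 18 mm width means the handle is pinched too high, so I'll regrip lower and slide without lifting.

```bash
python3 jog.py '0 0 1 0 0 0;0 0 0 0 0 0;0 0 2 0 0 0;0 0 2 0 0 0;0 0 0 0 0 0' 34
python3 jog.py '0 0 0 0 0 0;0 0 0 0 0 0;0 0 0 0 0 0;0 0 0 0 0 0;0 0 0 0 0 0;0 0 0 0 0 0' 10
python3 -c "
from m import *
paddle()"
```

```text
time: 25.8
position: [466.8, -153.8, 23.6]
tool_rot: [0.708, 0.706, 0.001, 0.0]
contact_force: [-0.7, -0.4, -0.4]
grip_width: 34.1
grasp_force: 0.0
time: 26.3
position: [467.1, -153.9, 24.0]
tool_rot: [0.708, 0.706, 0.001, 0.001]
contact_force: [0.1, 0.7, -0.7]
grip_width: 18.2
grasp_force: 29.9Traceback (most recent call last):
  File "<string>", line 3, in <module>
    paddle()
    ~~~~~~^^
  File "m.py", line 8, in paddle
    cb=big(bl,(0,0,560,420))[0];r=cv2.minAreaRect(cb)
       ~~~~~~~~~~~~~~~~~~~~~^^^
IndexError: list index out of range
```

```bash
python3 -c "
from m import *
t=env.capture('top')[:,:,::-1].copy();h=cv2.cvtColor(t,40)
m=cv2.inRange(h,(6,90,120),(25,255,255));c=big(m,(228,210,285,250))[0];r=cv2.boundingRect(c);print(r,cv2.contourArea(c),cv2.minAreaRect(c))
M=np.zeros(m.shape,np.uint8);cv2.drawContours(M,[c],-1,255,-1);w=M[:,r[0]:r[0]+r[2]].sum(0)/255;print(w)
x=r[0]-.5;print('tip',on('top',(x,231),22),'blade x range',on('top',(240,r[1]-.5),22),on('top',(240,r[1]+r[3]-.5),22))
j=r[0]+np.where(w>15)[0].max()+.5;print('shoulder',on('top',(j,231),22))
"
```

```text
(236, 221, 41, 23) 172.0 ((256.9625244140625, 236.50396728515625), (20.686182022094727, 40.15950012207031), 57.38075256347656)
[ 3.  6.  1.  1.  1.  1.  3.  2.  1.  2.  2.  2.  2.  2.  2.  2.  2.  2.
  2.  2.  5.  6.  7.  8.  7.  8. 12. 16. 20. 23. 23. 11.  7.  7.  7.  7.
  7.  7.  7.  6.  5.]
tip [466.9  36.6  22. ] blade x range [502.2  22.7  22. ] [426.   20.3  22. ]
shoulder [469.8 -66.2  22. ]
```

```bash
python3 jog.py '0 0 0 0 0 0;0 0 0 0 0 0;12 0 0 0 0 0;0 0 0 0 0 0' 34
python3 jog.py '0 0 0 0 0 0;0 0 0 0 0 0;0 0 0 0 0 0;0 0 0 0 0 0;0 0 0 0 0 0;0 0 0 0 0 0' 10
```

```text
time: 26.73
position: [467.1, -140.1, 23.9]
tool_rot: [0.708, 0.706, 0.002, 0.0]
contact_force: [0.6, 0.5, -0.3]
grip_width: 33.4
grasp_force: 0.0
time: 27.23
position: [467.1, -142.3, 24.1]
tool_rot: [0.708, 0.706, 0.001, 0.001]
contact_force: [-0.4, -1.5, -0.0]
grip_width: 19.7
grasp_force: 29.9
```

```bash
python3 jog.py '15 1 0 0 0 0;15 1 0 0 0 0;10 1 0 0 0 0;7 0 0 0 0 0;7 0 0 0 0 0;7 -1 0 0 0 0;7 -1 0 0 0 0;0 0 0 0 0 0'
cat > g.py <<'E'
from m import *
def glass(tag):
    t=env.capture("top")[:,:,::-1].copy();s=env.capture("side")[:,:,::-1].copy();np.save("pics/last_top.npy",t)
    h=cv2.cvtColor(t,40)
    o=np.hstack([cv2.resize(s[170:270,270:420],(400,267)),cv2.resize(t[180:280,100:250],(400,267),interpolation=2)]);cv2.imwrite(f"pics/{tag}.png",o)
    ref=cv2.imread("pics/top0.png")[219:238,202:221]
    roi=t[200:255,120:230];q=cv2.matchTemplate(roi,ref,5);_,v,_,l=cv2.minMaxLoc(q);p=(l[0]+120+9.2,l[1]+200+9.2);print("match",v,p,"glass",on("top",p,0))
    print(env.sense()["position"],env.sense()["q"].round(2).tolist())
E
python3 -c "
from g import *
glass('g1')"
```

```text
time: 27.9
position: [468.1, -72.5, 24.0]
tool_rot: [0.708, 0.706, 0.001, 0.0]
contact_force: [0.2, 0.4, 0.6]
grip_width: 20.2
grasp_force: 29.8
match 0.9038614630699158 (206.2, 228.2) glass [474.3 136.6   0. ]
[468.2 -73.5  24.1] [-0.09, 0.53, 0.18, 2.17, -0.21, 0.46, 0.25]
```

```bash
python3 jog.py '7 -1 0 0 0 0;7 -1 0 0 0 0;7 -1 0 0 0 0;7 -1 0 0 0 0;7 -1 0 0 0 0;7 -1 0 0 0 0;7 -1 0 0 0 0;7 -1 0 0 0 0'
python3 jog.py '7 -1 0 0 0 0;7 -1 0 0 0 0;7 -1 0 0 0 0;5 0 0 0 0 0;0 0 0 0 0 0'
python3 -c "
from g import *
glass('g2')"
```

```text
time: 28.67
position: [460.4, -17.0, 24.1]
tool_rot: [0.708, 0.706, 0.001, 0.001]
contact_force: [0.0, -1.9, -0.4]
grip_width: 19.9
grasp_force: 29.9
time: 29.08
position: [457.6, 9.8, 24.1]
tool_rot: [0.708, 0.707, 0.002, 0.0]
contact_force: [-0.2, 0.1, -0.8]
grip_width: 20.0
grasp_force: 29.9
match 0.8746447563171387 (181.2, 229.2) glass [468.7 220.3   0. ]
[457.7   8.7  24.1] [-0.28, 0.51, 0.19, 2.21, -0.23, 0.44, 0.09]
```

View pics/g2.png

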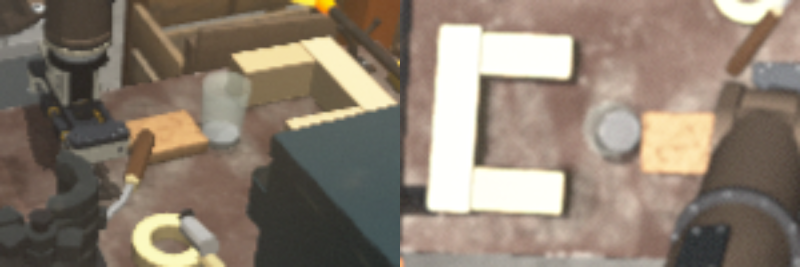

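The glass is upright, at about (469,220). Blade and brick mouth look as expected. Now back off, slant the paddle by 0.3 rad and shift.

```bash
python3 jog.py '-12 -4 0 0 0 0;-12 -15 0 0 0 0.1;-2 -16 0 0 0 0.1;2 -18 0 0 0 0.1;0 0 0 0 0 0'
python3 -c "
from g import *
glass('g3');print(to((405,8,24),(.296,.955,0)))"
```

```text
time: 29.6
position: [401.4, -10.6, 23.7]
tool_rot: [0.808, 0.589, -0.0, -0.001]
contact_force: [-1.9, -1.7, 1.0]
grip_width: 19.9
grasp_force: 29.9
match 0.8717880249023438 (181.2, 230.2) glass [465.3 220.1   0. ]
[405.1 -10.6  24.1] [-0.3, 0.47, 0.26, 2.33, -0.33, 0.37, -0.07]
[17.7, -5.6, 0.1, 0.002, -0.002, -0.0]
```

```bash
python3 jog.py '9 -2.7 0 0 0 0;9 -2.7 0 0 0 0;6.7 -2.1 0 0 0 0;6.7 -2.1 0 0 0 0;6.7 -2.1 0 0 0 0;6.7 -2.1 0 0 0 0;6.7 -2.1 0 0 0 0;0 0 0 0 0 0'
python3 -c "
from g import *
glass('g4')"
```

```text
time: 30.37
position: [405.7, 44.9, 24.0]
tool_rot: [0.805, 0.593, 0.002, 0.0]
contact_force: [-0.3, 0.6, -0.5]
grip_width: 19.9
grasp_force: 29.9
match 0.7414959669113159 (220.2, 225.2) glass [485.7  90.    0. ]
[405.6  44.   24.1] [-0.45, 0.47, 0.27, 2.33, -0.35, 0.37, -0.18]
```

View pics/g4.png

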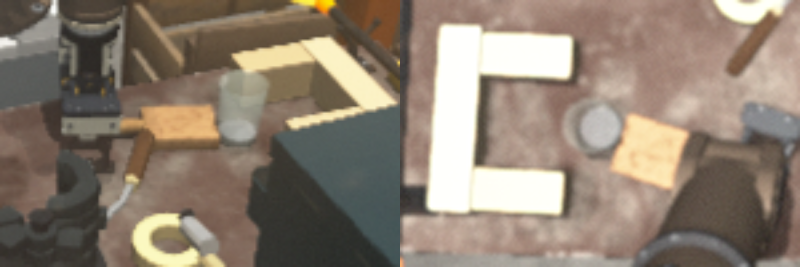

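The glass is upright at the mouth (foot at top crop (600,128)), touching the +x half of the front edge. There's ample room at the sides, so continue.

```bash
python3 jog.py '6.7 -1.1 0 0 0 0;6.7 -1.1 0 0 0 0;6.7 -1.1 0 0 0 0;6.7 -1.1 0 0 0 0;6.7 -1.1 0 0 0 0;6.7 -1.1 0 0 0 0;0 0 0 0 0 0'
python3 jog.py '6.7 -1.1 0 0 0 0;6.7 -1.1 0 0 0 0;6.7 -1.1 0 0 0 0;6.7 -1.1 0 0 0 0;0 0 0 0 0 0'
python3 -c "
from g import *
glass('g5')"
```

```text
time: 31.05
position: [411.5, 85.6, 24.1]
tool_rot: [0.805, 0.593, 0.002, 0.0]
contact_force: [-0.2, 0.8, 0.4]
grip_width: 19.7
grasp_force: 29.9
time: 31.47
position: [415.4, 112.5, 24.1]
tool_rot: [0.805, 0.593, 0.002, 0.0]
contact_force: [-0.2, -0.0, -0.2]
grip_width: 20.4
grasp_force: 29.9
match 0.8072040677070618 (153.2, 223.2) glass [486.3 315.    0. ]
[415.2 111.3  24.2] [-0.61, 0.5, 0.3, 2.28, -0.36, 0.41, -0.32]
```

View pics/g5.png

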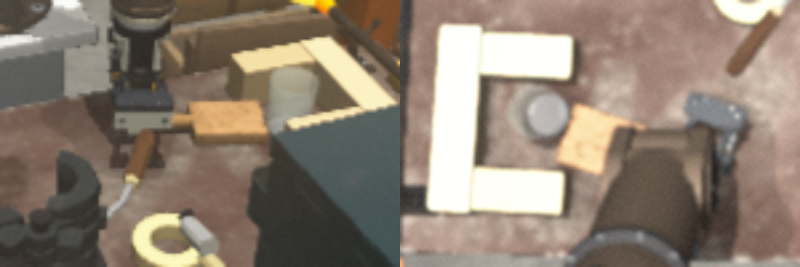

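The glass is inside, at about (486,308), which is borderline depth. Push about 16 mm more, then retreat along the paddle axis.

```bash
python3 jog.py '5.5 -1.2 0 0 0 0;5.5 -1.2 0 0 0 0;5 -1 0 0 0 0;0 0 0 0 0 0;-4 0 0 0 0 0;-8 0 0 0 0 0;-10 0 0 0 0 0;-10 2 0 0 0 0'
python3 jog.py '-12 3 0 0 0 0;-12 3 0 0 0 0;-12 3 0 0 0 0;-12 3 0 0 0 0;-12 3 0 0 0 0;-12 3 0 0 0 0;-12 3 0 0 0 0;0 0 0 0 0 0'
python3 -c "
from g import *
glass('g6')"
```

```text
time: 32.23
position: [408.0, 94.6, 24.1]
tool_rot: [0.806, 0.592, 0.001, 0.0]
contact_force: [0.2, 0.7, -0.4]
grip_width: 20.3
grasp_force: 29.9
time: 32.9
position: [402.9, 5.9, 24.1]
tool_rot: [0.807, 0.59, 0.001, 0.001]
contact_force: [0.3, -1.2, -0.7]
grip_width: 19.7
grasp_force: 29.9
match 0.8601491451263428 (150.2, 222.2) glass [489.3 325.2   0. ]
[403.3   8.3  24.1] [-0.36, 0.47, 0.26, 2.34, -0.34, 0.37, -0.11]
```

View pics/g6.png

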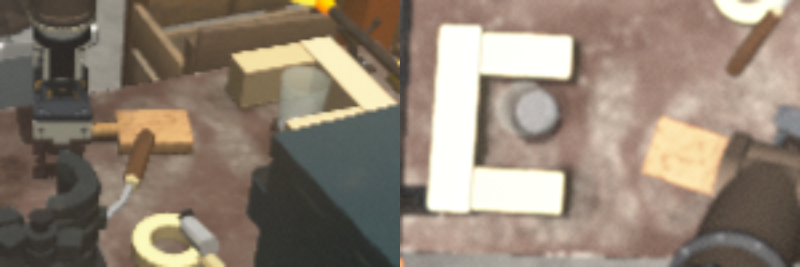

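The glass is upright in the bay at about (489,322), 45 mm deep, with the paddle well clear. Release and rise.

```bash
python3 jog.py '0 0 0 0 0 0;0 0 0 0 0 0;0 0 0 0 0 0;0 0 0 0 0 0;0 0 0 0 0 0' 60
python3 jog.py '0 0 -8 0 0 0;0 0 -15 0 0 0;0 0 -25 0 0 0;0 0 -30 0 0 0;0 0 -30 0 0 0;0 0 -30 0 0 0;0 0 -10 0 0 0;0 0 0 0 0 0'
python3 jog.py '0 0 0 0 0 0;0 0 0 0 0 0;0 0 0 0 0 0;0 0 0 0 0 0'
python3 -c "
from g import *
s=env.sense();print(s['grasp_force'])
glass('g7')
t=np.load('pics/last_top.npy');a=env.capture('side')[150:290,130:370,::-1]
cv2.imwrite('pics/f.png',np.hstack([cv2.resize(a,(400,233)),cv2.resize(t[170:310,130:370],(400,233))]))"
```

```text
time: 33.42
position: [403.8, 9.7, 24.0]
tool_rot: [0.806, 0.592, 0.001, 0.0]
contact_force: [-0.9, -0.3, 0.1]
grip_width: 48.5
grasp_force: 0.0
time: 34.08
position: [404.8, 9.5, 174.9]
tool_rot: [0.806, 0.592, 0.004, 0.001]
contact_force: [0.8, 0.9, 0.1]
grip_width: 59.6
grasp_force: 0.0
time: 34.42
position: [402.7, 9.0, 171.1]
tool_rot: [0.806, 0.592, 0.0, 0.0]
contact_force: [0.2, -0.7, 0.5]
grip_width: 60.1
grasp_force: 0.0
0.0
match 0.8586423993110657 (150.2, 222.2) glass [489.3 325.2   0. ]
[402.9   9.  171.4] [-0.55, 0.17, 0.46, 2.21, -0.11, 0.78, -0.33]
```

View pics/f.png

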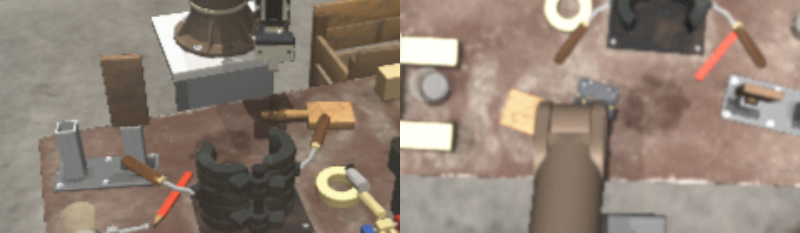

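The paddle lies flat at side crop (310,113), the hand is clear, the glass is in the bay, and the wooden paddle and small tumbler are undisturbed. Handing in.

```bash
python3 -c "
from workcell import env
print(env.hand_in())"
```

```text
the job is handed in; nothing more can be done
None
```

I handed the job in after about 35 of the 72 s (no verdict was returned): the tall tumbler stands upright about 45 mm inside the bay, the cork paddle lies flat on the marver well clear of it, and the wooden paddle and small tumbler look unmoved in the last pictures.

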